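# Cap a row of microtubes in a cold block

### The arm

A 6-joint arm with a two-finger parallel gripper is mounted at the origin on a cart in front of the work surface, level with it; the furniture and walls round the work are solid. World frame = base frame: x ahead of the robot, y to its left, z up, the work surface at z = 0. Lengths are in mm, angles in rad, forces in N, time in s.
With the tool pointing down it reaches from about 325 to 775 mm from the base axis. Payload 5.5 kg.
Tool frame: the origin (TCP) lies at the very end of the fingers, on their centre line; the grasp point (between the pads) lies 19 mm behind it; z points along the fingers, y is the direction in which the jaws open and shut (so a half turn about z gives the same grasp; the last joint's range is limited). The gripper opens to 85 mm and grips with 20 to 120 N. Pads are 22 mm wide; open, the fingers measure 114 mm over their backs; the gripper's body (76 mm by 85 mm) begins 54 mm behind the grasp point. The pads swing forward as they close: fully open they stand 13 mm farther back than shut.
Start: joints at [1.06, 0.091, 1.231, -0, 1.82, -0.057], TCP at [263.037, 539.285, 202.775] pointing down, gripper open.
Joint ranges: [-2.87, 2.87], [-0.86, 2.18], [0.17, 2.46], [-1.51, 4.65], [0.06, 2.69], [-2.65, 2.65]. Speed limits (rad/s): [2.57, 2.57, 3.01, 3.14, 3.14, 3.14].

### API

Orientations are given as a unit quaternion [w, x, y, z].
In Python, from rig import telemetry, read_camera, calibration, manip gives the robot as it stands.
- The arm moves only by the tool play_rows, never from a script. Its arguments are lists of equal length, an entry for each row: "travel": the shift along the tool's x, y, z in mm, a list of three; "spin": the turn about the tool's z in rad. In form: {"travel": [[dx, dy, dz], ...], "spin": [spin, ...]}. A call has 1 to 20 rows; each row shifts and turns the pose as measured when the row begins, along the tool's axes as they then stand; what a row does not reach is not made up. A row lasts 1/12 s, in which the tool goes at most 41.7 mm and 7.16 degrees, less where a joint would pass 70% of its speed; a pose out of reach is approached as far as the arm can. A call with a gripper value outside its range is refused whole. "jaw" is the finger opening in mm, from 0 to 85.4, set as the call begins (left out, the last holds). The fingers move at their own pace and stop on an object; "grip_force" is the grip in N (left out, the last holds). Time passes only in rows, so rows that do not move let the fingers close. It gives the time, the measured TCP pose, the force and the opening at its end, in the units of the state.
- telemetry.state(): the state, without advancing time (a new reading comes with each control period).
- read_camera(name): name is "side" or "top" or "wrist"; returns (picture, depth): 384x512x3 uint8, blue, green, red; 384x512 float32, mm along the optical axis (not along the pixel's ray), 0 where there is no reading.
- calibration(name): a dict with "mtx" (3x3 intrinsics, pixels), "distortion" ([k1, k2, p1, p2, k3] as OpenCV has them; the pictures are not rectified), "R" (3x3) and "t" (3): a world point X has camera coordinates R X + t. Camera axes: x right, y down, z forward; pixel columns grow to the right and rows downward; lengths in mm; the calibration is good to about 2 mm. A picture is of the moment at which its call begins: read the wrist's pose just before it. calibration takes no time and is no camera call; for the wrist camera it gives the pose at the moment of the call.
- manip.hand_in(): hands the job in, once; it reports no verdict.
The state is a dict: "clock": time; "q": joint angles; "joint_velocities": joint speeds; "tau": joint torques, N m; "tool_pos": TCP position; "tcp_rot": TCP orientation; "contact_force": force on the tool from outside, world axes, zero at the start; "wrist_torque": the same for the moment, N m; "width": finger opening in mm.
Only numpy, scipy, OpenCV 4.12 (cv2) and the standard library are available. Lean on these libraries where they do the work, as an engineer would, in place of code of your own. Each camera call takes 0.05 s, during which the arm holds its last target. There are 200 camera calls.

### The job

Five microtubes in the aluminium cold block stand with their orange lids open. Run the fingertips along the row, starting at the end where the first hinge faces out over the block's end, so that the lids fold over one after another in row order, and press each one fully home on its tube. Touch lightly, no harder than a thumb would press, do not lift or shove the block, leave the other things on the bench alone, and finish clear of everything.

Things in the scene. Friction and masses are not known exactly. Their poses are not given: they have to be found in the camera images.
- cold_block: pale aluminium block, 66 x 150 x 45 mm, about 1.3 kg with tubes, standing loose; origin at the centre of its underside, z up, y along two rows of wells. At x = -16 mm: five tubes with open orange lids at y = -52, -26, 0, 26, 52 mm (tubes 1 to 5), rims at z = 49 mm. At x = +16 mm: three closed tubes with blue lids (top z = 52 mm) and two empty wells. Yaw up to 0.6 rad
- rim_1 (a point): centre of the rim of orange tube 1, the end of the row at which to begin (its hinge faces out over the block's end)
- rim_5 (a point): centre of the rim of orange tube 5, the other end of the row, 104 mm from rim_1
- lid_1 (a joint): hinge of orange lid 1, rad: 0 = folded flat over its tube, 0.9 to 1.75 at the start, 1.9 = fully open. The hinge lies at rim height, 8 mm from the tube's centre toward the block's -y, along its x axis: a push toward +y on the lid's back folds it over. Disc 13.6 mm across, 3 mm thick, back 5.5 mm off the hinge line, free edge 17 mm from it. Turns with under 1 N, stays where left
- plug_1 (a joint): how far the plug of orange lid 1 is pressed into its tube, m: 0 at the start (the folded lid stands 2.5 mm proud, its top 5.5 mm above the rim), 0.0025 = fully home (top 3 mm above the rim). Takes about 4 N along the lid's axis, then stops hard; stays where it is left
- lid_2 (a joint): hinge of orange lid 2, rad: 0 = folded flat over its tube, 0.9 to 1.75 at the start, 1.9 = fully open. The hinge lies at rim height, 8 mm from the tube's centre toward the block's -y, along its x axis: a push toward +y on the lid's back folds it over. Disc 13.6 mm across, 3 mm thick, back 5.5 mm off the hinge line, free edge 17 mm from it. Turns with under 1 N, stays where left
- plug_2 (a joint): how far the plug of orange lid 2 is pressed into its tube, m: 0 at the start (the folded lid stands 2.5 mm proud, its top 5.5 mm above the rim), 0.0025 = fully home (top 3 mm above the rim). Takes about 4 N along the lid's axis, then stops hard; stays where it is left
- lid_3 (a joint): hinge of orange lid 3, rad: 0 = folded flat over its tube, 0.9 to 1.75 at the start, 1.9 = fully open. The hinge lies at rim height, 8 mm from the tube's centre toward the block's -y, along its x axis: a push toward +y on the lid's back folds it over. Disc 13.6 mm across, 3 mm thick, back 5.5 mm off the hinge line, free edge 17 mm from it. Turns with under 1 N, stays where left
- plug_3 (a joint): how far the plug of orange lid 3 is pressed into its tube, m: 0 at the start (the folded lid stands 2.5 mm proud, its top 5.5 mm above the rim), 0.0025 = fully home (top 3 mm above the rim). Takes about 4 N along the lid's axis, then stops hard; stays where it is left
- lid_4 (a joint): hinge of orange lid 4, rad: 0 = folded flat over its tube, 0.9 to 1.75 at the start, 1.9 = fully open. The hinge lies at rim height, 8 mm from the tube's centre toward the block's -y, along its x axis: a push toward +y on the lid's back folds it over. Disc 13.6 mm across, 3 mm thick, back 5.5 mm off the hinge line, free edge 17 mm from it. Turns with under 1 N, stays where left
- plug_4 (a joint): how far the plug of orange lid 4 is pressed into its tube, m: 0 at the start (the folded lid stands 2.5 mm proud, its top 5.5 mm above the rim), 0.0025 = fully home (top 3 mm above the rim). Takes about 4 N along the lid's axis, then stops hard; stays where it is left
- lid_5 (a joint): hinge of orange lid 5, rad: 0 = folded flat over its tube, 0.9 to 1.75 at the start, 1.9 = fully open. The hinge lies at rim height, 8 mm from the tube's centre toward the block's -y, along its x axis: a push toward +y on the lid's back folds it over. Disc 13.6 mm across, 3 mm thick, back 5.5 mm off the hinge line, free edge 17 mm from it. Turns with under 1 N, stays where left
- plug_5 (a joint): how far the plug of orange lid 5 is pressed into its tube, m: 0 at the start (the folded lid stands 2.5 mm proud, its top 5.5 mm above the rim), 0.0025 = fully home (top 3 mm above the rim). Takes about 4 N along the lid's axis, then stops hard; stays where it is left
- vial_2: bystander: amber glass vial with a grey-white cap, 12 x 34 mm, standing loose near the front edge of the bench; origin at the centre of its underside
- vial_5: bystander: second amber vial with a grey-white cap, 12 x 34 mm, standing loose near the front edge of the bench; origin at the centre of its underside
- pipette_20: bystander: white pipette with a red plunger, 30 x 228 x 27 mm, lying near the bench's front edge; origin at the centre of its underside
- lab_timer: bystander: white desk timer with a dark dial, 63 x 68 x 57 mm, to the left; origin at the centre of its underside
- beaker_50: bystander: small glass beaker, 46 mm wide, 59 mm tall, to the right; origin at the centre of its underside
- marker_black: bystander: black marker pen, 16 x 128 mm, lying to the right; origin at the centre of its underside
- label_tape: bystander: roll of tan tape, 100 mm wide, 25 mm high, lying flat to the right; origin at the centre of its underside
- film_box: bystander: green and white carton, 57 x 101 x 53 mm, to the right; origin at the centre of its underside

How it is judged:
By the outcome, as a careful person would: the job done as asked, in the order asked, and still so for the second after the job is handed in, with the robot touching nothing.
It also fails if it takes over 54 s, if anything falls off the work surface, if the arm or the gripper's body presses on something with over 40 N, if the wrist force passes 120 N, or if a joint passes its speed limit or range.

## Working session

There is one attempt and no reset: what is moved stays moved. The work goes in short steps, Python scripts to look and compute and a tool call to move; the robot and the scene stay as the last step left them, time stands still between calls to the robot, and variables do not carry over. Pictures are saved under pics/ and viewed, about 8 in all and at most 12, crops included, and the job is handed in when it is done.

Besides the shell and the picture viewer there is one more tool, called after "Emit:" as a command line: name --pt "numbers of a row" for each row, then --argument value for the rest. play_rows: Moves the arm, as the interface text tells. Its arguments: {"type":"object","properties":{"travel":{"type":"array"},"spin":{"type":"array"},"jaw":{"type":"number"},"grip_force":{"type":"number"}},"required":["travel","spin"]}

```bash
mkdir -p pics
python3 - <<'E'
from rig import telemetry, read_camera, calibration
import cv2,numpy as np
s=telemetry.state(); print({k:np.round(v,3).tolist() for k,v in s.items()})
ims=[]
for n in ["top","side"]:
    p,d=read_camera(n); c=calibration(n); np.savez(f"{n}.npz",p=p,d=d,**{k:np.array(v) for k,v in c.items()})
    cv2.imwrite(f"pics/{n}1.png",p)
    print(n,np.round(c["mtx"],1).tolist(),np.round(c["R"],3).tolist(),np.round(c["t"],1))
E
```

```text
{'clock': 0.0, 'q': [1.06, 0.092, 1.232, -0.0, 1.82, -0.057], 'joint_velocities': [0.0, -0.0, -0.002, -0.001, 0.001, -0.0], 'tau': [0.001, -45.873, -41.802, 0.0, 0.011, 0.0], 'tool_pos': [262.869, 538.978, 201.638], 'tcp_rot': [-0.0, 0.225, 0.974, -0.001], 'contact_force': [0.294, 0.391, -0.753], 'wrist_torque': [0.004, -0.033, -0.03], 'width': 85.469}
top [[347.0, 0.0, 256.5], [0.0, 347.0, 192.3], [0.0, 0.0, 1.0]] [[0.01, -1.0, 0.013], [-0.982, -0.012, -0.188], [0.188, -0.011, -0.982]] [-54.9 531.1 893.8]
side [[348.0, 0.0, 254.7], [0.0, 348.0, 197.1], [0.0, 0.0, 1.0]] [[0.384, -0.923, -0.007], [-0.708, -0.29, -0.644], [0.592, 0.252, -0.765]] [-242.6  382.9  662.3]
```

View pics/top1.png

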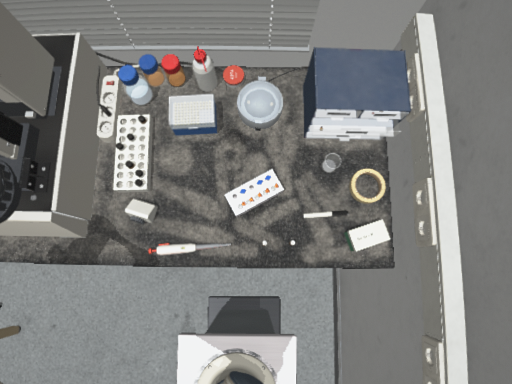

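View pics/side1.png

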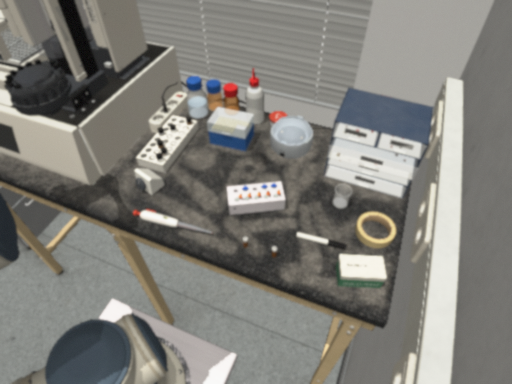

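The top view shows the block at about (255,192), with the orange row on the robot's side. Block y therefore runs to image left and tube 1 is at the right end. Next I measure the block.

```bash
cat > h.py <<'E'
import numpy as np,cv2
def ray(c,uv,z):
    """pixels -> world points on plane z"""
    uv=np.asarray(uv,float).reshape(-1,1,2)
    n=cv2.undistortPoints(uv,np.array(c["mtx"],float),np.array(c["distortion"],float)).reshape(-1,2)
    R=np.array(c["R"]);t=np.array(c["t"])
    o=-R.T@t; d=np.c_[n,np.ones(len(n))]@R
    return o+d*((z-o[2])/d[:,2])[:,None]
def blobs(m,amin):
    n,l,st,ce=cv2.connectedComponentsWithStats(m.astype(np.uint8))
    return [(ce[i].round(1),int(st[i,4]),st[i,:4].tolist()) for i in range(1,n) if st[i,4]>=amin]
def masks(p):
    h=cv2.cvtColor(p,cv2.COLOR_BGR2HSV); H,S,V=cv2.split(h)
    return ((H>4)&(H<25)&(S>110)&(V>120)), ((H>100)&(H<130)&(S>110)&(V>60))
E
python3 - <<'E'
from h import *
for n,(x0,x1,y0,y1) in {"top":(215,295,160,225),"side":(215,300,170,225)}.items():
    c=dict(np.load(n+".npz")); p=c["p"]; 
    r=np.zeros(p.shape[:2],bool); r[y0:y1,x0:x1]=1
    o,b=masks(p)
    for nm,m,z in (("or",o,55),("bl",b,52)):
        for ce,a,bb in blobs(m&r,2): print(n,nm,ce,a,ray(c,ce,z)[0].round(1))
    w=(p.min(2)>130)&r
    w=cv2.morphologyEx(w.astype(np.uint8),cv2.MORPH_CLOSE,np.ones((7,7)))
    k=max(cv2.findContours(w,0,2)[0],key=cv2.contourArea)
    P=ray(c,k.reshape(-1,2),45)[:,:2]
    print(n,cv2.minAreaRect(P.astype(np.float32)))
E
```

```text
top or [276.  185.3] 7 [ 551.  -101.9   55. ]
top or [266.8 190.3] 9 [536.8 -76.9  55. ]
top or [259.  194.5] 8 [524.9 -55.8  55. ]
top or [250.9 199.1] 8 [512.  -34.1  55. ]
top or [243.  203.3] 7 [500.3 -12.9  55. ]
top bl [267.4 177.4] 14 [573.5 -78.5  52. ]
top bl [259.2 181.7] 14 [561.1 -56.1  52. ]
top bl [242.7 190.7] 15 [535.4 -11.5  52. ]
top ((547.3372192382812, -39.98858642578125), (101.71821594238281, 162.23550415039062), 29.57391929626465)
side or [278.4 192.2] 5 [ 550.5 -102.    55. ]
side or [258.8 194. ] 4 [525.1 -56.4  55. ]
side or [267.8 193.3] 6 [536.3 -77.4  55. ]
side or [240. 196.] 3 [500.  -13.3  55. ]
side or [249.2 195.2] 6 [511.7 -34.6  55. ]
side bl [273.2 185.4] 5 [570.5 -79.9  52. ]
side bl [245. 188.] 5 [533.1 -13.1  52. ]
side bl [264.  186.2] 4 [558.4 -57.9  52. ]
side ((523.3230590820312, -48.03893280029297), (98.54653930664062, 154.4058837890625), 29.919269561767578)
```

Emit:
play_rows --pt "-31 -26 0" --pt "-31 -26 0" --pt "-31 -26 0" --pt "-31 -26 0" --pt "-31 -26 0" --pt "-31 -26 0" --pt "-31 -26 0" --pt "-31 -26 0" --pt "-31 -26 0" --pt "-31 -26 0" --pt "-31 -26 0" --pt "-31 -26 0" --pt "-31 -26 0" --pt "-31 -26 0" --pt "-31 -26 0" --pt "-15 -15 0" --spin '[0, 0, 0, 0, 0, 0, 0, 0, 0, 0, 0, 0, 0, 0, 0, 0]' --jaw 0

```text
clock: 1.43
tool_pos: [520.0, -51.7, 191.3]
tcp_rot: [-0.005, 0.219, 0.976, -0.007]
contact_force: [0.3, 0.8, 0.4]
width: -0.2
```

Emit:
play_rows --pt "0 0 -4" --pt "0 0 -2" --pt "0 0 0" --pt "0 0 0" --pt "0 0 0" --pt "0 0 0" --spin '[0.12, 0.12, 0.12, 0.12, 0.12, 0.01]'

```text
clock: 1.93
tool_pos: [519.8, -59.9, 192.2]
tcp_rot: [-0.007, 0.515, 0.857, -0.01]
contact_force: [-0.6, 0.0, 0.4]
width: -0.0
```

Run:
```python
from rig import telemetry, read_camera, calibration
from h import *
from scipy.spatial.transform import Rotation as Ro
s=telemetry.state(); print(s["tool_pos"],s["q"]); print(Ro.from_quat(np.roll(s["tcp_rot"],-1)).as_matrix().round(3))
c=calibration("wrist"); p,d=read_camera("wrist")
np.savez("w1.npz",p=p,d=d,**{k:np.array(v) for k,v in c.items()})
cv2.imwrite("pics/w1.png",p)
o,b=masks(p)
for nm,m,z in (("or",o,55),("bl",b,52)):
    for ce,a,bb in blobs(m,40): print(nm,ce,a,bb,ray(c,ce,z)[0].round(1))
```

```text
[519.76658081 -59.90239832 192.19691712] [-0.16968267 -0.09617234  1.43657257 -0.01473515  1.82195647 -0.66246551]
[[-0.47   0.882 -0.023]
 [ 0.883  0.47  -0.011]
 [ 0.001 -0.025 -1.   ]]
or [264.3 123.1] 102 [258, 118, 14, 10] [500.5 -12.4  55. ]
or [264.9 148.8] 84 [259, 144, 13, 9] [512.6 -33.5  55. ]
or [265.4 175.1] 79 [259, 171, 13, 9] [525.4 -56.   55. ]
or [265.7 198.4] 87 [260, 194, 13, 9] [537.3 -77.1  55. ]
or [266.2 224.8] 81 [260, 220, 13, 9] [ 551.6 -102.1   55. ]
bl [495.5 127.7] 1880 [469, 74, 43, 98] [700.8  93.9  52. ]
bl [297.8 138.3] 164 [292, 129, 13, 19] [535.6 -10.1  52. ]
bl [297.3 189.9] 142 [292, 182, 12, 17] [561.3 -54.9  52. ]
bl [296.8 213.9] 136 [291, 206, 12, 16] [574.  -77.5  52. ]
```

View pics/w1.png

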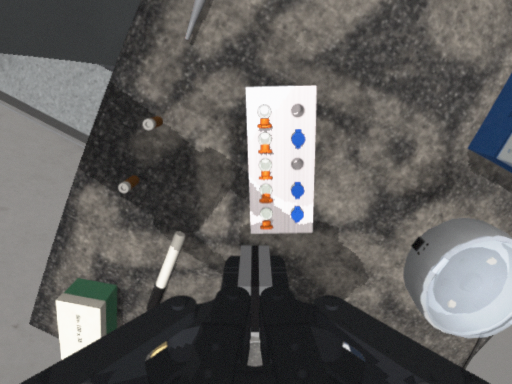

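The wrist view shows the rims at about (265,110..213) and tube 1 nearest the gripper, at the bottom (266,213). Its orange lid is on the outer side. Next I fit the rim positions and the top-face rectangle.

Run:
```python
from h import *
c=dict(np.load("w1.npz")); p=c["p"]
m=(p.min(2)>195).astype(np.uint8); m[:70]=0;m[250:]=0;m[:,:230]=0;m[:,335:]=0
k=max(cv2.findContours(cv2.morphologyEx(m,cv2.MORPH_CLOSE,np.ones((9,9))),0,2)[0],key=cv2.contourArea)
P=ray(c,k.reshape(-1,2),45)[:,:2]; print(cv2.minAreaRect(P.astype(np.float32)), cv2.boundingRect(k))
cv2.imwrite("pics/w1c.png",cv2.resize(p[75:245,235:330],None,fx=3.5,fy=3.5,interpolation=cv2.INTER_CUBIC))
B=np.array([[535.6,-10.1],[561.3,-54.9],[574,-77.5]])
y=(B[0]-B[2]);y/=np.hypot(*y);x=np.array([y[1],-y[0]]);print("yaw",np.arctan2(-y[0],y[1]))
o=B.mean(0)-16*x+17.33*y;print("origin",o)
# project tubes' rims for check
for t in (-52,-26,0,26,52):
    w=np.r_[o-16*x+t*y,49]
    q=cv2.projectPoints(w.reshape(1,3),cv2.Rodrigues(c["R"])[0],c["t"],c["mtx"],c["distortion"])[0].ravel()
    print(t,w.round(1),q.round(1), ((q-[235,75])*3.5).round())
```

```text
((534.0740356445312, -39.30529022216797), (66.04328918457031, 146.1247100830078), 29.666934967041016) (246, 86, 70, 144)
yaw 0.5178669336202795
origin [534.48579996 -40.36280644]
-52 [546.3 -93.5  49. ] [265.7 213.6] [108. 485.]
-26 [533.5 -70.9  49. ] [265.3 189.7] [106. 401.]
0 [520.6 -48.3  49. ] [264.8 164.6] [104. 314.]
26 [507.7 -25.7  49. ] [264.3 138.3] [103. 222.]
52 [494.8  -3.1  49. ] [263.8 110.8] [101. 125.]
```

View pics/w1c.png

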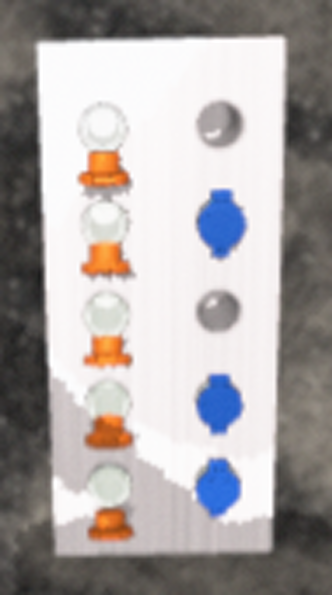

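The fitted rims land on the pictured ones (crop (108,485) to (101,125)), so the pose is good enough. I'll go just beyond tube 1's end and descend.

Emit:
play_rows --pt "-22 2 0" --pt "-22 2 0" --pt "-22 3 20" --pt "-21 2 30" --pt "0 0 30" --pt "0 0 20" --pt "0 0 0" --pt "0 0 0" --spin '[0.03, 0, 0, 0, 0, 0, 0, 0]'

```text
clock: 2.65
tool_pos: [568.0, -136.4, 88.9]
tcp_rot: [-0.006, 0.512, 0.859, -0.01]
contact_force: [0.3, 0.4, 1.0]
width: -0.2
```

```bash
cat > st.py <<'E'
from rig import telemetry
import numpy as np
from scipy.spatial.transform import Rotation as Ro
s=telemetry.state(); P=np.array(s["tool_pos"]); R=Ro.from_quat(np.roll(s["tcp_rot"],-1)).as_matrix()
y=np.array([-.495,.869,0]);x=np.array([.869,.495,0]); o=np.array([534.49,-40.36,0])
print("block x %.1f y %.1f z %.1f"%((P-o)@x,(P-o)@y,P[2]),"tool x,y,z in block:\n",np.array([x,y,[0,0,1]])@R,"\nF",np.round(s["contact_force"],1),s["clock"])
E
python3 st.py
```

```text
block x -18.4 y -100.0 z 88.9 tool x,y,z in block:
 [[ 2.09285891e-02  9.99610071e-01 -2.29717309e-02]
 [ 9.99873947e-01 -2.09163853e-02  7.71453423e-04]
 [ 2.90612982e-04 -2.29807063e-02 -9.99735866e-01]] 
F [0.3 0.4 1. ] 2.65
```

Emit:
play_rows --pt "0 2.5 15" --pt "0 0 12" --pt "0 0 4" --pt "0 0 0" --spin '[0.03, 0, 0, 0]'

```text
clock: 2.98
tool_pos: [571.4, -135.1, 61.9]
tcp_rot: [-0.003, 0.521, 0.853, -0.009]
contact_force: [-0.3, 0.4, 0.4]
width: -0.1
```

```bash
python3 st.py
```

```text
block x -14.8 y -100.6 z 61.9 tool x,y,z in block:
 [[ 0.04316331  0.99898125 -0.01895743]
 [ 0.99915323 -0.04323056 -0.00315244]
 [-0.00396803 -0.01880181 -0.99981536]] 
F [-0.3  0.4  0.4] 2.9833
```

Emit:
play_rows --pt "0 -1 3" --pt "0 0 2" --pt "0 0 0.5" --pt "0 0 0" --spin '[-0.045, 0, 0, 0]'

```text
clock: 3.32
tool_pos: [572.2, -135.5, 61.0]
tcp_rot: [-0.0, 0.5, 0.866, -0.008]
contact_force: [-0.2, -0.6, 0.4]
width: 0.3
```

```bash
python3 st.py
```

```text
block x -14.4 y -101.3 z 61.0 tool x,y,z in block:
 [[-0.00575749  0.99996801 -0.01472535]
 [ 1.00004895  0.00564755 -0.00749745]
 [-0.00741267 -0.01476649 -0.99986349]] 
F [-0.2 -0.6  0.4] 3.3167
```

Emit:
play_rows --pt "0 -2 4" --pt "0 0 4" --spin '[0, 0]'

```text
clock: 3.48
tool_pos: [571.5, -136.9, 55.1]
tcp_rot: [0.001, 0.5, 0.866, -0.008]
contact_force: [-0.2, 0.5, -1.2]
width: 0.5
```

```bash
python3 st.py; python3 st.py|head -1; python3 st.py|head -1
```

```text
block x -15.6 y -102.2 z 55.1 tool x,y,z in block:
 [[-0.005087    1.00000862 -0.01195311]
 [ 1.00002734  0.00496363 -0.01032873]
 [-0.01026758 -0.01200375 -0.99987524]] 
F [-0.2  0.5 -1.2] 3.4833
block x -15.6 y -102.2 z 55.1 tool x,y,z in block:
block x -15.6 y -102.2 z 55.1 tool x,y,z in block:
```

Emit:
play_rows --pt "4 0 -2" --pt "5 0 -1" --pt "5 0 0" --pt "5 0 0" --pt "5 0 0" --spin '[0, 0, 0, 0, 0]'

```text
clock: 3.9
tool_pos: [558.0, -114.7, 57.1]
tcp_rot: [0.001, 0.501, 0.865, -0.008]
contact_force: [-0.0, -0.1, -0.1]
width: -0.0
```

```bash
python3 st.py
```

```text
block x -16.4 y -76.3 z 57.1 tool x,y,z in block:
 [[-0.00328492  1.00000303 -0.01300562]
 [ 1.00004515  0.00316467 -0.00925645]
 [-0.00921361 -0.01303419 -0.9998726 ]] 
F [-0.  -0.1 -0.1] 3.9
```

Emit:
play_rows --pt "4 0 0" --pt "4 0 0" --pt "4 0 0" --pt "4 0 0" --pt "4 0 0" --spin '[0, 0, 0, 0, 0]'

```text
clock: 4.32
tool_pos: [546.8, -94.6, 57.3]
tcp_rot: [0.001, 0.501, 0.866, -0.008]
contact_force: [0.6, 0.4, 0.7]
width: 0.3
```

```bash
python3 st.py
python3 - <<'E'
from rig import read_camera
import cv2
p,d=read_camera("wrist");cv2.imwrite("pics/w2.png",p)
E
```

```text
block x -16.2 y -53.2 z 57.3 tool x,y,z in block:
 [[-0.00435344  1.00000478 -0.0125495 ]
 [ 1.00003939  0.00423501 -0.00944898]
 [-0.00939413 -0.01258879 -0.99987663]] 
F [0.6 0.4 0.7] 4.3167
```

View pics/w2.png

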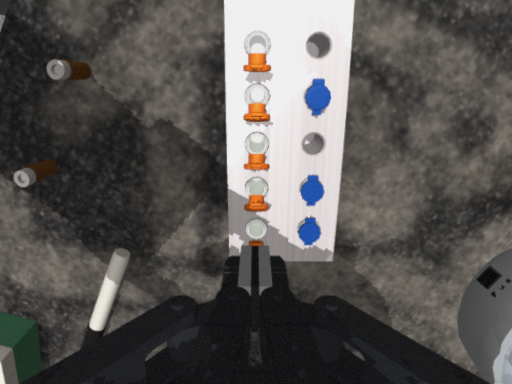

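Run:
```python
from rig import telemetry, calibration, read_camera
from h import *
s=telemetry.state();c=calibration("wrist");P=np.array(s["tool_pos"])
from scipy.spatial.transform import Rotation as Ro
R=Ro.from_quat(np.roll(s["tcp_rot"],-1)).as_matrix()
def pr(w): return cv2.projectPoints(np.array(w,float).reshape(1,3),cv2.Rodrigues(np.array(c["R"]))[0],np.array(c["t"]),np.array(c["mtx"]),np.array(c["distortion"]))[0].ravel().round(1)
for a in ([0,0,0],[11,0,0],[-11,0,0],[0,10,0],[11,0,-19],[11,0,-50]): print(a,pr(P+R@np.array(a,float)))
print("rim1",pr([546.3,-93.5,49]),"rim5",pr([494.8,-3.1,49]), "cam",(-np.array(c["R"]).T@c["t"]).round(1))
p,d=read_camera("wrist"); print(d[225:275:4,255].round(0), d[250,230:290:4].round(0))
```

```text
[0, 0, 0] [255.2 237. ]
[11, 0, 0] [255.2 219.6]
[-11, 0, 0] [255.2 253.8]
[0, 10, 0] [272.4 237. ]
[11, 0, -19] [255.3 233.9]
[11, 0, -50] [255.5 265.1]
rim1 [255.4 230.2] rim5 [256.7  43.7] cam [505.7 -19.8 228. ]
[195. 199. 199. 200. 203. 186. 151. 147. 143. 139. 138. 133. 131.] [206. 206. 206. 149. 149. 149. 149. 148. 150. 150. 206. 205. 205. 205.
 204.]
```

Run:
```python
from rig import calibration, read_camera
from h import *
c=calibration("wrist");p,d=read_camera("wrist")
R=np.array(c["R"]);t=np.array(c["t"]);o=np.array([534.49,-40.36,0])
ax=np.array([[.869,.495,0],[-.495,.869,0],[0,0,1]])
def W(u,v):
    n=cv2.undistortPoints(np.array([[[u,v]]],float),np.array(c["mtx"]),np.array(c["distortion"])).ravel()
    return (ax@(R.T@(np.r_[n,1]*d[v,u]-t)-o)).round(1)
for v in range(226,300,3): print(v,d[v,251].round(),W(251,v),p[v,251],W(256,v))
for u in range(232,284,4): print(u,W(u,256))
cv2.imwrite("pics/w3.png",cv2.resize(p[205:275,215:300],None,fx=7,fy=7,interpolation=cv2.INTER_CUBIC))
```

```text
226 195.0 [-18.7 -49.5  49.5] [181 190 184] [-15.8 -50.5  47.3]
229 199.0 [-18.8 -52.9  46.5] [175 184 179] [-15.7 -52.   48.5]
232 198.0 [-18.8 -54.2  48.1] [177 185 179] [-15.7 -54.8  46.8]
235 199.0 [-18.8 -56.3  47.8] [194 202 197] [-15.7 -57.1  46.3]
238 202.0 [-18.8 -59.4  45.8] [148 149 153] [-15.7 -57.6  49.4]
241 193.0 [-18.6 -57.1  54.3] [ 46  65 109] [-15.6 -56.4  55.6]
244 188.0 [-18.5 -56.3  59.8] [ 19  65 138] [-15.6 -56.   60.3]
247 153.0 [-17.8 -41.5  91.1] [57 54 57] [-15.5 -41.2  91.5]
250 149.0 [-17.7 -40.5  95.8] [54 55 54] [-15.4 -39.9  96.9]
253 145.0 [-17.6 -40.2  99.2] [55 53 55] [-15.4 -41.3  97.1]
256 145.0 [-17.6 -41.1 100.2] [47 49 48] [-15.4 -41.4  99.7]
259 142.0 [-17.6 -41.3 102.6] [47 47 46] [-15.4 -40.8 103.4]
262 140.0 [-17.5 -41.1 105.5] [45 44 44] [-15.3 -40.9 105.7]
265 136.0 [-17.4 -40.6 108.7] [47 47 46] [-15.3 -40.7 108.6]
268 135.0 [-17.4 -40.9 110.5] [47 46 45] [-15.3 -40.8 110.7]
271 134.0 [-17.3 -41.5 112. ] [39 39 42] [-15.3 -41.1 112.5]
274 130.0 [-17.3 -40.5 115.7] [39 38 40] [-15.3 -40.9 115.1]
277 129.0 [-17.2 -41.  117.1] [38 37 37] [-15.2 -40.6 117.7]
280 128.0 [-17.2 -41.5 118.4] [32 31 31] [-15.2 -41.3 118.8]
283 124.0 [-17.1 -40.8 121.5] [35 32 33] [-15.2 -40.6 121.8]
286 122.0 [-17.1 -40.5 124. ] [37 34 37] [-15.2 -40.4 124. ]
289 122.0 [-17.1 -41.7 124.1] [48 47 48] [-15.2 -42.6 122.8]
292 124.0 [-17.1 -44.2 122.7] [49 48 50] [-15.2 -43.7 123.2]
295 124.0 [-17.1 -45.3 123.1] [37 36 35] [-15.2 -45.1 123.3]
298 125.0 [-17.1 -46.5 123.2] [26 26 27] [-15.2 -46.1 123.8]
232 [-26.7 -45.1  93.4]
236 [-24.9 -45.7  92.4]
240 [-22.5 -40.9 100.8]
244 [-20.7 -40.8 100.8]
248 [-18.9 -40.6 101.1]
252 [-17.2 -40.6 101.1]
256 [-15.4 -41.4  99.7]
260 [-13.6 -40.9 100.5]
264 [-11.8 -40.6 101. ]
268 [-10.  -41.  100.4]
272 [ -7.9 -45.3  92.6]
276 [ -6.  -45.1  93. ]
280 [ -4.2 -44.7  93.8]
```

View pics/w3.png

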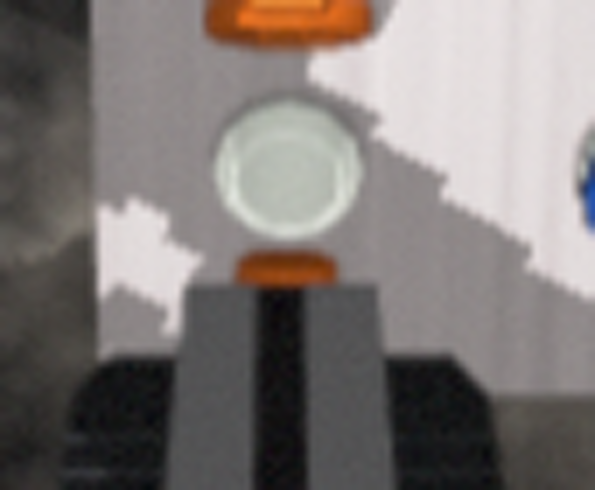

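Run:
```python
from rig import telemetry,calibration, read_camera
from h import *
p,d=read_camera("side"); c=calibration("side")
def pr(w): return cv2.projectPoints(np.array(w,float).reshape(1,3),cv2.Rodrigues(np.array(c["R"]))[0],np.array(c["t"]),np.array(c["mtx"]),np.array(c["distortion"]))[0].ravel().round(1)
q=pr(telemetry.state()["tool_pos"]);print("tcp",q,"crop",(q-[220,110])*6, "+34mm",(pr(np.array(telemetry.state()["tool_pos"])+[0,0,34])-[220,110])*6)
cv2.imwrite("pics/s2.png",cv2.resize(p[110:210,220:340],None,fx=6,fy=6,interpolation=cv2.INTER_CUBIC))
```

```text
tcp [275.5 191.8] crop [333.  490.8] +34mm [336.  438.6]
```

View pics/s2.png

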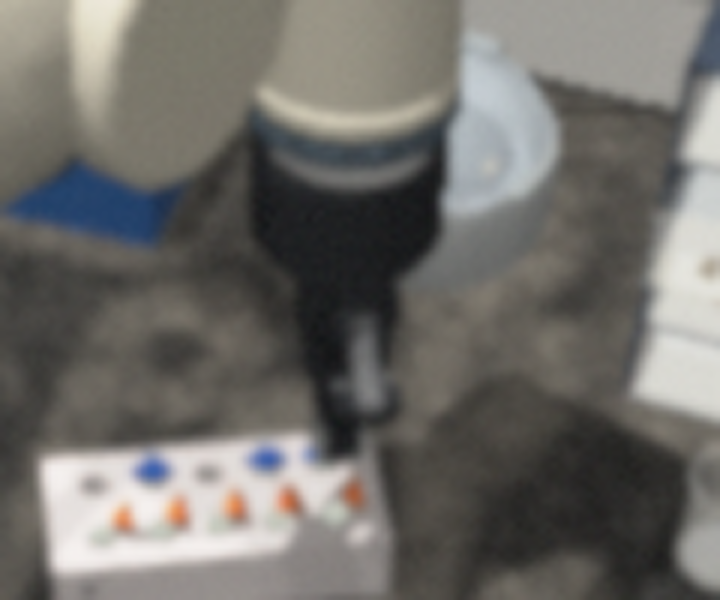

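The side view shows the visible fingertip end at crop (342,462), clearly above the reported TCP at (333,491). Lid 1, at (352,493), is untouched. Next I measure where the real tip end is.

Run:
```python
from rig import telemetry,calibration, read_camera
from h import *
s=telemetry.state(); P=np.array(s["tool_pos"]);o=np.array([534.49,-40.36,0])
ax=np.array([[.869,.495,0],[-.495,.869,0],[0,0,1]])
print("tcp",(ax@(P-o)).round(1),s["width"])
for n,us in (("side",(275,277,279)),("top",())):
    p,d=read_camera(n); c=calibration(n);R=np.array(c["R"]);t=np.array(c["t"])
    for u in us:
        for v in range(172,194,1):
            nn=cv2.undistortPoints(np.array([[[u,v]]],float),np.array(c["mtx"]),np.array(c["distortion"])).ravel()
            print(u,v,(ax@(R.T@(np.r_[nn,1]*d[v,u]-t)-o)).round(0),p[v,u])
```

```text
tcp [-16.2 -53.7  57.3] -0.2801146553865987
275 172 [-33. -46. 150.] [38 39 37]
275 173 [-31. -47. 145.] [52 50 50]
275 174 [-58. -41. 170.] [57 57 57]
275 175 [-60. -41. 169.] [49 48 46]
275 176 [-65. -40. 170.] [38 38 37]
275 177 [-70. -39. 173.] [36 35 33]
275 178 [-72. -39. 172.] [31 31 29]
275 179 [-66. -40. 161.] [32 32 29]
275 180 [-66. -40. 158.] [32 31 31]
275 181 [-61. -42. 149.] [38 35 35]
275 182 [-29. -48. 110.] [46 44 43]
275 183 [-31. -48. 109.] [45 43 42]
275 184 [-30. -48. 104.] [46 44 45]
275 185 [-29. -49.  99.] [53 52 52]
275 186 [-31. -48.  97.] [85 87 87]
275 187 [-29. -49.  91.] [135 137 140]
275 188 [ 11. -57.  42.] [178 182 187]
275 189 [  8. -57.  41.] [204 208 216]
275 190 [  2. -56.  44.] [205 209 217]
275 191 [  1. -56.  41.] [193 196 205]
275 192 [ -3. -55.  41.] [176 181 186]
275 193 [ -7. -54.  42.] [176 183 185]
277 172 [-33. -51. 149.] [55 55 54]
277 173 [-20. -54. 132.] [72 71 70]
277 174 [-61. -45. 172.] [78 78 77]
277 175 [-69. -44. 178.] [68 66 65]
277 176 [-72. -43. 177.] [56 54 51]
277 177 [-75. -43. 177.] [51 48 48]
277 178 [-75. -43. 175.] [4
[... 697 characters left out ...]
 [-71. -48. 179.] [97 96 96]
279 176 [-72. -48. 177.] [89 88 87]
279 177 [-74. -48. 176.] [78 77 75]
279 178 [-77. -47. 176.] [63 62 62]
279 179 [-76. -48. 171.] [50 48 48]
279 180 [-71. -49. 163.] [40 38 39]
279 181 [-49. -54. 135.] [46 45 45]
279 182 [-30. -58. 110.] [53 55 54]
279 183 [-28. -59. 104.] [57 57 57]
279 184 [-30. -59. 103.] [61 61 61]
279 185 [-29. -59.  98.] [74 74 75]
279 186 [-31. -59.  96.] [ 99 100 103]
279 187 [ 13. -69.  42.] [125 127 132]
279 188 [  8. -68.  43.] [134 138 148]
279 189 [  6. -68.  41.] [121 129 148]
279 190 [-13. -63.  60.] [ 97 112 148]
279 191 [-19. -62.  62.] [ 78 101 155]
279 192 [-22. -62.  62.] [ 70  97 161]
279 193 [-24. -62.  60.] [ 74  99 155]
```

The wrist and side depths agree. The finger block spans x -30..-2 and y -64..-41, centred on the TCP line, but its end is at z≈91, about 34 mm above the reported TCP. I'll back out along the row, then lower with force watched, with true tip = TCP + 34.

Emit:
play_rows --pt "-12 0 0" --pt "-14 0 0" --pt "-14 0 0" --pt "-8 0 8" --pt "0 0 10" --pt "0 0 8" --spin '[0, 0, 0, 0, 0, 0]'

```text
clock: 5.12
tool_pos: [575.3, -144.4, 31.8]
tcp_rot: [0.004, 0.502, 0.865, -0.008]
contact_force: [-0.0, 0.2, 0.4]
width: -0.0
```

```bash
python3 st.py
python3 - <<'E'
from rig import telemetry,calibration, read_camera
from h import *
o=np.array([534.49,-40.36,0]);ax=np.array([[.869,.495,0],[-.495,.869,0],[0,0,1]])
p,d=read_camera("side"); c=calibration("side");R=np.array(c["R"]);t=np.array(c["t"])
P=ax.T@np.array([-29,0,0])+o
u0=None
s=telemetry.state();q=cv2.projectPoints((np.array(s["tool_pos"])+[0,0,34]).reshape(1,3),cv2.Rodrigues(R)[0],t,np.array(c["mtx"]),np.array(c["distortion"]))[0].ravel();print(q)
u=int(q[0])
for v in range(int(q[1])-8,int(q[1])+12):
    nn=cv2.undistortPoints(np.array([[[u,v]]],float),np.array(c["mtx"]),np.array(c["distortion"])).ravel()
    print(u,v,(ax@(R.T@(np.r_[nn,1]*d[v,u]-t)-o)).round(0),p[v,u])
E
```

```text
block x -16.0 y -110.6 z 31.8 tool x,y,z in block:
 [[-0.00224679  1.0000426  -0.00978543]
 [ 0.99999515  0.00211136 -0.01382936]
 [-0.01380672 -0.00981463 -0.99985651]] 
F [-0.   0.2  0.4] 5.1167
[296.54903764 188.43375763]
296 180 [ -30. -102.  111.] [32 30 29]
296 181 [ -30. -102.  108.] [30 25 26]
296 182 [-48. -97. 124.] [31 31 28]
296 183 [-48. -97. 120.] [37 37 34]
296 184 [-49. -97. 117.] [42 43 41]
296 185 [-51. -97. 117.] [45 45 44]
296 186 [-51. -97. 112.] [48 47 45]
296 187 [ -30. -104.   85.] [47 48 47]
296 188 [ -31. -104.   81.] [48 48 46]
296 189 [ -28. -105.   75.] [46 48 46]
296 190 [ -28. -105.   70.] [55 55 55]
296 191 [ -31. -105.   69.] [66 70 71]
296 192 [  27. -123.   -3.] [81 88 91]
296 193 [  22. -122.   -2.] [88 94 98]
296 194 [  20. -121.   -4.] [87 94 97]
296 195 [  15. -120.   -3.] [81 87 92]
296 196 [  12. -120.   -2.] [73 79 81]
296 197 [   6. -118.   -0.] [59 65 68]
296 198 [   4. -118.   -2.] [56 62 64]
296 199 [-607.   70.  752.] [54 58 60]
```

Emit:
play_rows --pt "3 0 4" --pt "5 0 4" --pt "5 0 0" --pt "5 0 0" --pt "5 0 0" --pt "4 0 0" --spin '[0, 0, 0, 0, 0, 0]'

```text
clock: 5.67
tool_pos: [557.0, -116.7, 17.1]
tcp_rot: [-0.001, 0.501, 0.865, -0.009]
contact_force: [0.9, 0.6, 0.4]
width: 0.0
```

```bash
python3 st.py
```

```text
block x -18.2 y -77.5 z 17.1 tool x,y,z in block:
 [[-0.00332836  0.99996302 -0.01577597]
 [ 1.00006401  0.00321984 -0.00690014]
 [-0.00684781 -0.015797   -0.99985177]] 
F [0.9 0.6 0.4] 5.6667
```

Emit:
play_rows --pt "0 1 -3" --pt "0 1 -3" --pt "0 0 0" --spin '[0, 0, 0]'

```text
clock: 5.92
tool_pos: [559.0, -114.3, 25.0]
tcp_rot: [0.0, 0.5, 0.866, -0.008]
contact_force: [-0.4, 0.2, 0.3]
width: 0.0
```

```bash
python3 st.py
```

```text
block x -15.3 y -76.4 z 25.0 tool x,y,z in block:
 [[-0.0051826   0.99997718 -0.01431014]
 [ 1.00003958  0.0050539  -0.00901651]
 [-0.00894232 -0.01435477 -0.99985698]] 
F [-0.4  0.2  0.3] 5.9167
```

Emit:
play_rows --pt "4 0 0.3" --pt "4 0 0.3" --pt "4 0 0.3" --pt "4 0 0.3" --pt "4 0 0" --spin '[0, 0, 0, 0, 0]'

```text
clock: 6.33
tool_pos: [550.1, -97.0, 25.9]
tcp_rot: [0.003, 0.501, 0.865, -0.008]
contact_force: [0.5, -0.4, 1.4]
width: 0.2
```

```bash
python3 st.py
python3 - <<'E'
from rig import read_camera
import cv2
p,d=read_camera("wrist");cv2.imwrite("pics/w4.png",cv2.resize(p[100:330,180:370],None,fx=3,fy=2.6,interpolation=cv2.INTER_CUBIC))
E
```

```text
block x -14.5 y -57.0 z 25.9 tool x,y,z in block:
 [[-0.00371468  1.00002106 -0.01140487]
 [ 1.00000526  0.00356913 -0.01275714]
 [-0.01271434 -0.01145019 -0.99985361]] 
F [ 0.5 -0.4  1.4] 6.3333
```

View pics/w4.png

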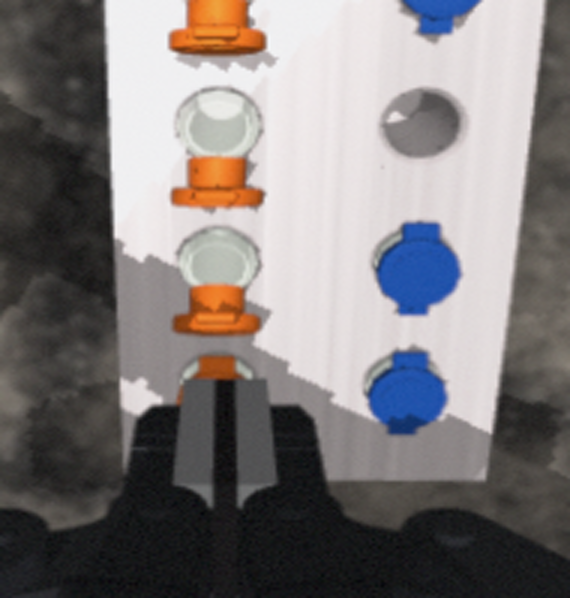

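Lid 1 has folded over and its tab shows under the fingers at crop (217,365). Lids 2–5 are still open. Now I press in small steps.

Emit:
play_rows --pt "0 -1 1.5" --pt "0 0 1.5" --pt "0 0 1.5" --spin '[0, 0, 0]'

```text
clock: 6.63
tool_pos: [549.7, -96.3, 23.4]
tcp_rot: [0.004, 0.5, 0.866, -0.007]
contact_force: [-5.7, 0.9, 12.0]
width: -0.0
```

Emit:
play_rows --pt "0 0 1.2" --pt "0 0 1.2" --spin '[0, 0]'

```text
clock: 6.8
tool_pos: [549.7, -96.3, 23.5]
tcp_rot: [0.004, 0.5, 0.866, -0.007]
contact_force: [-3.4, 0.7, 8.6]
width: -0.0
```

Emit:
play_rows --pt "0 0 -6" --pt "-6 0 -10" --pt "-12 0 -10" --pt "-12 0 -5" --pt "0 0 0" --spin '[0, 0, 0, 0, 0]'

```text
clock: 7.22
tool_pos: [564.1, -122.9, 55.6]
tcp_rot: [0.002, 0.5, 0.866, -0.008]
contact_force: [0.4, -0.2, -0.5]
width: 0.3
```

```bash
cat > chk.py <<'E'
import sys
from rig import telemetry,calibration, read_camera
from h import *
o=np.array([534.49,-40.36,0]);ax=np.array([[.869,.495,0],[-.495,.869,0],[0,0,1]])
c=calibration("wrist");R=np.array(c["R"]);t=np.array(c["t"])
ds=[]
for i in range(4): p,d=read_camera("wrist"); ds.append(d)
d=np.median(ds,0)
v,u=np.mgrid[0:384,0:512]
n=cv2.undistortPoints(np.stack([u,v],-1).reshape(-1,1,2).astype(float),np.array(c["mtx"]),np.array(c["distortion"])).reshape(-1,2)
W=((np.c_[n,np.ones(len(n))]*d.reshape(-1,1)-t)@R-o)@ax.T
W=W.reshape(384,512,3)
om,bm=masks(p)
for nm,m,zz in (("orange",om,52),("blue",bm,52)):
    for ce,a,bb in blobs(m,60):
        w=ray(c,ce,zz)[0]; w=ax@(w-o)
        if abs(w[0])>40 or abs(w[1])>90: continue
        x0,y0,ww,hh=bb; s=m[y0:y0+hh,x0:x0+ww]; Z=W[y0:y0+hh,x0:x0+ww][s]
        print(nm,ce,a,"block",w[:2].round(1),"z med %.1f p10 %.1f p90 %.1f"%(np.median(Z[:,2]),*np.percentile(Z[:,2],[10,90])))
f=(W[...,2]>40)&(W[...,2]<48)&(abs(W[...,0])<30)&(abs(W[...,1])<70)&~om&~bm&(p.min(2)>170)
print("block top z",np.median(W[f][:,2]))
cv2.imwrite(f"pics/{sys.argv[1]}.png",cv2.resize(p[int(sys.argv[2]):int(sys.argv[3]),180:370],None,fx=3,fy=3,interpolation=cv2.INTER_CUBIC))
E
python3 st.py; python3 chk.py w5 70 260
```

```text
block x -15.2 y -86.4 z 55.6 tool x,y,z in block:
 [[-0.00603503  1.0000103  -0.0113571 ]
 [ 1.00001099  0.00590598 -0.01136372]
 [-0.01129466 -0.01142368 -0.99987096]] 
F [ 0.4 -0.2 -0.5] 7.2167
orange [255.7  46.2] 370 block [-15.7  16.4] z med 62.6 p10 60.0 p90 66.8
orange [255.5 102.7] 349 block [-15.6 -11.1] z med 62.6 p10 53.1 p90 66.5
orange [255.1 150.6] 388 block [-15.6 -36.3] z med 61.8 p10 51.9 p90 65.9
orange [254.9 183.1] 518 block [-15.6 -54.7] z med 53.2 p10 49.7 p90 53.8
blue [321.2  33. ] 716 block [16.5 23. ] z med 53.0 p10 49.8 p90 53.8
blue [315.1 137.5] 564 block [ 16.4 -28.9] z med 53.1 p10 50.1 p90 53.8
blue [312.2 184.1] 493 block [ 16.5 -55. ] z med 53.3 p10 50.1 p90 53.8
block top z 46.23132940588358
```

View pics/w5.png

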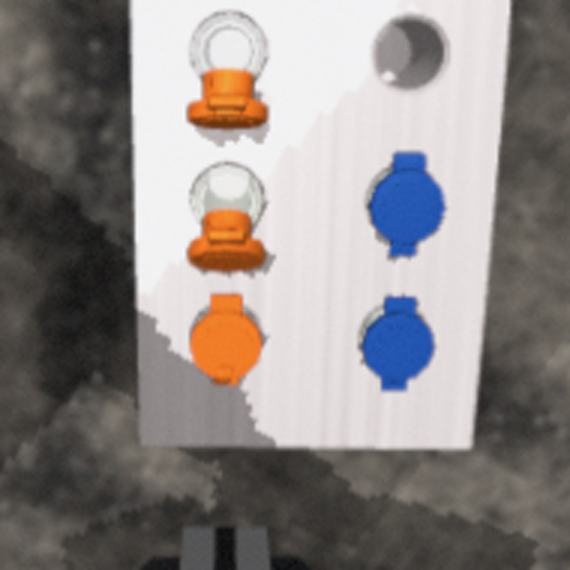

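Lid 1 is flat and home: its top reads 53.2, and the blue closed lids read 53.0–53.3 in the same picture. Lids 2 and 3 are still open. Home contact was at TCP z≈23.4. I'll check that the block hasn't shifted.

Run:
```python
from rig import calibration
from h import *
o=np.array([534.49,-40.36,0]);ax=np.array([[.869,.495,0],[-.495,.869,0],[0,0,1]])
c=calibration("wrist")
for uv,z in (((256,135.7),49),((256,87),49),((255,219),45)): print(uv,ax@(ray(c,uv,z)[0]-o))
c=dict(np.load("w1.npz"))
for uv,z in (((265,163.5),49),((265.5,189),49),((265,232.5),45)): print(uv,ax@(ray(c,uv,z)[0]-o))
```

```text
(256, 135.7) [-15.67943452 -25.6018927   49.        ]
(256, 87) [-15.90491358  -0.43989701  49.        ]
(255, 219) [-15.85464616 -75.82750752  45.        ]
(265, 163.5) [-15.80867559   1.10422495  49.        ]
(265.5, 189) [-15.77735413 -25.28292055  49.        ]
(265, 232.5) [-17.13664662 -75.45964495  45.        ]
```

Emit:
play_rows --pt "10 0 0" --pt "10 0 5" --pt "6 0 8" --pt "2 0 6" --pt "0 0 0" --spin '[0, 0, 0, 0, 0]'

```text
clock: 7.83
tool_pos: [544.4, -91.8, 30.1]
tcp_rot: [-0.002, 0.499, 0.867, -0.008]
contact_force: [0.4, -0.5, -0.6]
width: 0.4
```

```bash
python3 st.py
```

```text
block x -16.9 y -49.6 z 30.1 tool x,y,z in block:
 [[-0.00920222  0.99992651 -0.01575716]
 [ 1.00004054  0.00913008 -0.00464391]
 [-0.00449887 -0.0157976  -0.99986509]] 
F [ 0.4 -0.5 -0.6] 7.8333
```

Emit:
play_rows --pt "4 0 0.5" --pt "4 0 0.5" --pt "4 0 0.5" --pt "4 0 0.5" --pt "2 0 0" --spin '[0, 0, 0, 0, 0]'

```text
clock: 8.25
tool_pos: [534.4, -74.8, 27.4]
tcp_rot: [-0.002, 0.498, 0.867, -0.008]
contact_force: [-0.2, 0.4, -0.2]
width: -0.3
```

```bash
python3 st.py
```

```text
block x -17.1 y -29.9 z 27.4 tool x,y,z in block:
 [[-0.00954295  0.99991992 -0.01597126]
 [ 1.00003397  0.00945863 -0.00534726]
 [-0.0051948  -0.01601985 -0.99985818]] 
F [-0.2  0.4 -0.2] 8.25
```

Emit:
play_rows --pt "0 0 1.5" --pt "0 0 1.5" --pt "0 0 1.2" --spin '[0, 0, 0]'

```text
clock: 8.5
tool_pos: [534.5, -74.3, 24.6]
tcp_rot: [-0.001, 0.498, 0.867, -0.008]
contact_force: [-1.9, 0.2, 3.6]
width: 0.2
```

Emit:
play_rows --pt "0 0 1.2" --pt "0 0 1.2" --spin '[0, 0]'

```text
clock: 8.67
tool_pos: [534.6, -74.3, 23.4]
tcp_rot: [-0.001, 0.498, 0.867, -0.008]
contact_force: [-4.9, 2.2, 11.5]
width: -0.1
```

Emit:
play_rows --pt "0 0 -3" --pt "0 0.5 -2" --pt "4 0 0" --pt "4 0 0" --pt "4 0 0.3" --pt "4 0 0.3" --pt "4 0 0.3" --spin '[0, 0, 0, 0, 0, 0, 0]'

```text
clock: 9.25
tool_pos: [525.2, -56.9, 27.1]
tcp_rot: [0.0, 0.499, 0.867, -0.008]
contact_force: [0.6, -0.6, 0.3]
width: 0.1
```

```bash
python3 st.py
```

```text
block x -16.2 y -9.8 z 27.1 tool x,y,z in block:
 [[-0.00791423  0.99997014 -0.01353083]
 [ 1.00003081  0.00780694 -0.00796431]
 [-0.00785698 -0.01359176 -0.99987676]] 
F [ 0.6 -0.6  0.3] 9.25
```

Emit:
play_rows --pt "4 0 0" --pt "2 0 0" --pt "0 0 1.5" --pt "0 0 1.5" --pt "0 0 1" --spin '[0, 0, 0, 0, 0]'

```text
clock: 9.67
tool_pos: [521.2, -49.9, 23.5]
tcp_rot: [0.0, 0.498, 0.867, -0.008]
contact_force: [-3.0, -0.4, 9.2]
width: -0.2
```

```bash
python3 st.py
```

```text
block x -16.2 y -1.7 z 23.5 tool x,y,z in block:
 [[-0.00964531  0.99995609 -0.01344604]
 [ 1.00001362  0.0095351  -0.00823687]
 [-0.00810679 -0.01352316 -0.99987569]] 
F [-3.  -0.4  9.2] 9.6667
```

Emit:
play_rows --pt "0 0 -3" --pt "0 0 -2" --pt "4 0 0" --pt "4 0 0" --pt "4 0 0.3" --pt "4 0 0.3" --spin '[0, 0, 0, 0, 0, 0]'

```text
clock: 10.17
tool_pos: [512.9, -35.8, 27.3]
tcp_rot: [0.0, 0.499, 0.867, -0.008]
contact_force: [1.3, -0.0, 1.1]
width: -0.2
```

```bash
python3 st.py
```

```text
block x -16.5 y 14.6 z 27.3 tool x,y,z in block:
 [[-0.00792128  0.99996868 -0.01363437]
 [ 1.00002925  0.00781058 -0.00815411]
 [-0.00804587 -0.01369682 -0.99987382]] 
F [ 1.3 -0.   1.1] 10.1667
```

Emit:
play_rows --pt "4 0 0" --pt "2 0 0" --pt "0 0 1.5" --pt "0 0 1.5" --pt "0 0 1" --spin '[0, 0, 0, 0, 0]'

```text
clock: 10.58
tool_pos: [508.9, -28.8, 23.5]
tcp_rot: [0.0, 0.498, 0.867, -0.008]
contact_force: [-1.5, -0.5, 8.3]
width: 0.1
```

```bash
python3 st.py
```

```text
block x -16.5 y 22.7 z 23.5 tool x,y,z in block:
 [[-0.00960277  0.99995536 -0.01352987]
 [ 1.00001421  0.00949219 -0.00821449]
 [-0.00808419 -0.01360641 -0.99987475]] 
F [-1.5 -0.5  8.3] 10.5833
```

Lid 4 is home, with the same contact height. Now lid 5.

Emit:
play_rows --pt "0 0 -3" --pt "0 0 -2" --pt "4 0 0" --pt "4 0 0" --pt "4 0 0.3" --pt "4 0 0.3" --spin '[0, 0, 0, 0, 0, 0]'

```text
clock: 11.08
tool_pos: [500.7, -14.8, 27.6]
tcp_rot: [0.0, 0.499, 0.867, -0.008]
contact_force: [0.1, -0.2, -0.3]
width: -0.1
```

Emit:
play_rows --pt "4 0 0" --pt "3 0 0" --pt "1 0 1" --pt "0 0 1.5" --pt "0 0 1.2" --spin '[0, 0, 0, 0, 0]'

```text
clock: 11.5
tool_pos: [495.5, -5.9, 23.9]
tcp_rot: [0.0, 0.498, 0.867, -0.008]
contact_force: [-0.8, -0.7, 2.7]
width: 0.2
```

```bash
python3 st.py
```

```text
block x -16.8 y 49.2 z 23.9 tool x,y,z in block:
 [[-0.00960816  0.999955   -0.01355267]
 [ 1.00001176  0.00949342 -0.00850577]
 [-0.00837517 -0.01363202 -0.999872  ]] 
F [-0.8 -0.7  2.7] 11.5
```

Emit:
play_rows --pt "0 0 1.2" --pt "0 0 1.0" --spin '[0, 0]'

```text
clock: 11.67
tool_pos: [495.6, -5.9, 23.5]
tcp_rot: [0.0, 0.498, 0.867, -0.008]
contact_force: [-4.3, -0.2, 9.1]
width: -0.1
```

Emit:
play_rows --pt "0 0 -5" --pt "0 0 -15" --pt "0 0 -20" --pt "-12 0 -20" --pt "-20 0 -15" --pt "-20 0 -10" --pt "-20 0 -5" --pt "-20 0 0" --pt "-15 0 0" --pt "0 0 0" --pt "0 0 0" --spin '[0, 0, 0, 0, 0, 0, 0, 0, 0, 0, 0]'

```text
clock: 12.58
tool_pos: [550.8, -99.3, 114.3]
tcp_rot: [-0.004, 0.498, 0.867, -0.007]
contact_force: [0.4, 0.5, -0.0]
width: -0.0
```

```bash
python3 st.py; python3 chk.py w6 40 230
```

```text
block x -15.0 y -59.3 z 114.3 tool x,y,z in block:
 [[-1.14216511e-02  9.99893642e-01 -1.63783361e-02]
 [ 1.00002765e+00  1.14119421e-02 -6.86180741e-04]
 [-4.99106302e-04 -1.63835789e-02 -9.99865656e-01]] 
F [ 0.4  0.5 -0. ] 12.5833
orange [257.3  45.9] 379 block [-15.9  50.5] z med 52.4 p10 50.9 p90 53.0
orange [256.8  85.7] 351 block [-15.9  24.8] z med 52.5 p10 51.1 p90 53.1
orange [256.3 123.5] 321 block [-15.9  -0.9] z med 52.5 p10 51.3 p90 53.0
orange [255.7 159.3] 298 block [-15.9 -26.8] z med 52.5 p10 51.6 p90 53.0
orange [255.2 192.9] 274 block [-16.  -52.7] z med 52.5 p10 51.7 p90 53.1
blue [303.1  86.9] 342 block [15.9 24.5] z med 52.4 p10 50.8 p90 53.0
blue [299.1 160.5] 285 block [ 15.8 -27.2] z med 52.5 p10 51.4 p90 53.1
blue [297.4 193.8] 256 block [ 15.9 -52.8] z med 52.5 p10 51.6 p90 53.0
block top z 45.47659024669251
```

View pics/w6.png

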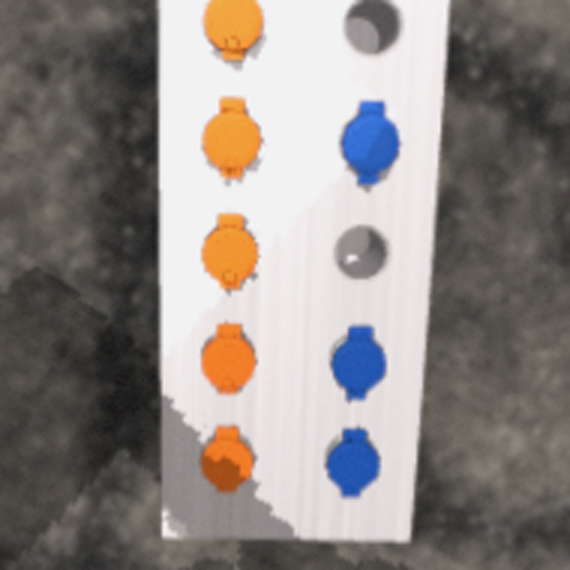

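All five lids are flat at the blue lids' height (52.4–52.5 each). The block hasn't moved, and the tool is clear with its tip about 90 mm above the lids.

```bash
python3 -c "
from rig import manip; print(manip.hand_in())"
```

```text
the job is handed in; nothing more can be done
None
```

All five orange lids are folded over and pressed home, in row order from 1 to 5. I did it with the closed fingertips, and the job is handed in at about 13 s of robot time.

- **Force:** at the end of each press, the upward reading was about 8–12 N, and contact came at the same height every time (TCP z about 23.5 mm). That is above the 4 N the plugs need. I read the force only at the end of each move, so brief peaks between readings would not show.
- **Final check:** in the last wrist view, all five orange lids read 52.4–52.5 mm high, the same as the closed blue lids. The block's lids and wells sit where I first measured them, to within about 1 mm. The gripper was well clear, with no contact force. I did not re-photograph the other bench objects at the end, but the arm kept away from them throughout.
- **Disagreement:** the true fingertip end was about 29 mm higher than the reported TCP, judged from where each press stopped. The depth images had suggested about 34 mm. Because of this, my first pass along lid 1 went over it without touching. I measured the offset, backed out and repeated the pass lower.

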